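Fill the last cell of the soap refill crate and sweep it with the gauge bar

ROBOT

A 6-joint arm with a two-finger parallel gripper is mounted at the origin on the work surface. World frame = base frame: x ahead of the robot, y to its left, z up, the work surface at z = 0. Lengths are in m, angles in degrees, forces in N, time in s.
With the tool pointing down it reaches from about 0.35 to 0.85 m from the base axis. Payload 8.1 kg.
Tool frame: the origin (TCP) lies midway between the tips of the shut fingers; the grasp point (between the pads) lies 19 mm behind it (tcp_to_grasp is the distance from the TCP to the grasp point, in m); z points along the fingers, y is the line along which they close (so a half turn about z gives the same grasp; the last joint's range is limited). The gripper opens to 93 mm and grips with 3 to 60 N. Pads are 15 mm wide; open, the fingers measure 128 mm over their backs; the gripper's body (75 mm by 188 mm) begins 65 mm behind the grasp point.
Start: joints at [-78.002, 7.471, 85.268, -0, 87.261, -4.893], TCP at [0.174, -0.574, 0.219] pointing down, gripper open.
Joint ranges: [-169.43, 169.43], [-51.17, 129.36], [1.28, 143.12], [-76.62, 256.62], [0, 156.53], [-152.29, 152.29]. Speed limits (degrees/s): [136.94, 136.94, 159.86, 180, 180, 180].

INTERFACE

Orientations are given as [roll, pitch, yaw] about the fixed x, y, z axes, in that order (R = Rz(yaw) Ry(pitch) Rx(roll)).
In Python, from rig import get_obs, camera, camera_model, sign_off, tcp_to_grasp gives the robot as it stands.
- The arm moves only by the shell command python3 -m creep 'ROWS' [FORCE]. ROWS is JSON, a list of rows, each a list of 7 numbers: the shift along the tool's x, y, z as a fraction of full scale, then the turn, a rotation vector about the tool's x, y, z as a fraction of full scale, then the opening, from 0 (shut) to 1 (fully open). In form: [[x, y, z, rx, ry, rz, fingers], ...]. A call has 1 to 5 rows; each row shifts and turns the commanded pose from where the row before left it, along the tool's axes as they then stand; what a row does not reach is not made up. Full scale, the value 1, is 0.04 m for a shift and 6 degrees for a turn. A row lasts 1/8 s, in which the tool goes at most 62.5 mm and 10.7 degrees, less where a joint would pass 70% of its speed; a pose out of reach is approached as far as the arm can. A call with a number of a shift or a turn outside -1 to 1 is refused whole. A call with a gripper value outside its range is refused whole. The fingers move at their own pace and stop on an object; FORCE is the grip in N (left out, the last holds). Time passes only in rows, so rows that do not move let the fingers close. It gives the time, the measured TCP pose, the force, the opening and the grip force at its end, in the units of the state.
- get_obs(): the state, without advancing time (a new reading comes with each control period).
- camera(name): name is "scene" or "side" or "wrist"; returns the picture (384x512x3 uint8, blue, green, red); there is no depth.
- camera_model(name): a dict with "fov_y" (degrees; the focal length in pixels is half the picture's height over the tangent of half this angle, whatever the lens; pixels are square), "cx", "cy" (the principal point, pixels), "dist" ([k1, k2, p1, p2, k3] as OpenCV has them; the pictures are not rectified), "R" (3x3) and "t" (3): a world point X has camera coordinates R X + t. Camera axes: x right, y down, z forward; pixel columns grow to the right and rows downward; lengths in m; the calibration is good to about 2 mm. A picture is of the moment at which its call begins: read the wrist's pose just before it. camera_model takes no time and is no camera call; for the wrist camera it gives the pose at the moment of the call.
- sign_off(): hands the job in; it is judged then, once.
The state is a dict: "t": time; "q": joint angles; "dq": joint speeds; "effort": joint torques, N m; "tool_pos": TCP position; "tool_rot": TCP orientation; "contact_force": force on the tool from outside, world axes, zero at the start; "wrist_torque": the same for the moment, N m; "gripper_width": opening from 0.0 (shut) to 1.0 (fully open); "grasp_force": force on a finger pad.
Only numpy, scipy, OpenCV 4.12 (cv2) and the standard library are available. Lean on these libraries where they do the work, as an engineer would, in place of code of your own. Each camera call takes 0.05 s, during which the arm holds its last target. There are 200 camera calls.

TASK

The soap refill crate has one empty cell. Of the loose containers standing between you and the crate, take the bottle that fits the cell without standing above the rim, lower it upright into the empty cell without dropping it, and let it go. Then sweep the gauge bar along the rim over all the cells, right to the far end of its travel, to show that nothing protrudes.

Things in the scene. Friction and masses are not known exactly. Their poses are not given: they have to be found in the camera images.
- low_bottle: low round white bottle, 96 mm tall, loose in a row before the crate. Body 56 mm across to 52 mm height, shoulder sloping in to 64 mm, then a screw cap 32 mm across, 64 to 96 mm high, to grip from above, any yaw. Origin: centre of underside, z up. Beside it, order varies: two like bottles 132 mm tall (would stand above the rim) and a tub 92 mm across, 96 mm tall (too broad for a cell).
- cell_pad: card on the floor of the crate's empty cell; origin: centre of cell floor, x across, y along the crate. Fixed grey open crate: inside 130 (x) by 340 mm (y), walls 6 mm, rim 104 mm above this floor. Three cells in a row along y, 84 mm pitch, 80 clear, dividers 34 mm tall; two hold low bottles; which is empty varies. Fingers spread along x, opened 80 mm or less, clear neighbours and walls.
- bar_grip (a point): point to pinch on the gauge bar's handle, a black upright fin 36 mm (crate x) by 12 mm (crate y), 34 mm tall, on a flat aluminium bar that lies across the crate's rim. The point is 10 mm below the fin's top, 24 mm above the bar's upper face; axes as the cell pad's. Bar 20 mm wide, 8 mm thick, underside 1 mm above the rim.
- gauge_bar (a joint): travel of the gauge bar in m along the crate's +y: 0 at the crate's right end as seen by the robot, 0.296 at the stop at its left end. Starts within 0.012 of the right end, beside the cells. Slides with about 1.5 N friction and stays where left; anything standing above the rim stops it.
Mind the look-alikes: they are no part of the job. Leave any blue or green look-alike of the low_bottle alone.

How it is judged (in metres and radians):
On the way, in this order (a step that is already met when the one before it is completed fails the run):
1. the low bottle stands upright on the floor of the empty cell, released (horizontal distance between low_bottle and cell_pad below 0.048 m and z of low_bottle in the frame of cell_pad below 0.005 m and angle between low_bottle's own z axis and vertical below 0.15 rad and contact force between the fingers and low_bottle below 0.1 N), for 0.2 s.
2. the gauge bar has been swept over all the cells to the far end (value of joint gauge_bar above 0.281 m), for 0.1 s.
At the end, for the whole second after the job is handed in: The low bottle stands upright (within 8 degrees) and still on the floor of the cell that was empty, anywhere within that cell (48 mm of its centre, less than 5 mm above its floor), and the gauge bar is at the far end of its travel (within 15 mm of the stop) (horizontal distance between low_bottle and cell_pad below 0.048 m and z of low_bottle in the frame of cell_pad below 0.005 m and angle between low_bottle's own z axis and vertical below 0.15 rad and linear speed of low_bottle below 0.03 m/s and value of joint gauge_bar above 0.281 m); the robot touches nothing.
It fails at once if the low bottle is dropped into the crate (falls faster than 0.6 m/s, about 20 mm, out of the fingers) (horizontal distance between low_bottle and cell_pad below 0.06 m and contact force between the fingers and low_bottle below 0.1 N and linear speed of low_bottle above 0.6 m/s).
It also fails if it takes over 61 s, if anything falls off the work surface, if the arm or the gripper's body presses on something with over 40 N, if the wrist force passes 120 N, or if a joint passes its speed limit or range.

## Working session

There is one attempt and no reset: what is moved stays moved. The work goes in short steps, Python scripts to look and compute and a shell command to move; the robot and the scene stay as the last step left them, time stands still between calls to the robot, and variables do not carry over. Pictures are saved under pics/ and viewed, at most 10 in all, crops included, and the job is handed in when it is done.

```bash
mkdir -p pics
python3 - <<'E'
from rig import *
import cv2,numpy as np
o=get_obs();print({k:np.round(o[k],3).tolist() for k in('t','tool_pos','tool_rot','gripper_width')},tcp_to_grasp)
for n in('scene','side'):
    im=camera(n);cv2.imwrite(f'pics/{n}0.png',im);m=camera_model(n);print(n,m)
E
```

```text
{'t': 0.0, 'tool_pos': [0.174, -0.574, 0.218], 'tool_rot': [-179.896, -0.012, 16.889], 'gripper_width': 1.0} 0.0188
scene {'fov_y': 53.52740556707299, 'cx': 250.90215224861348, 'cy': 191.76536480767749, 'dist': array([-0.02015147,  0.        ,  0.        ,  0.        ,  0.        ]), 'R': array([[ 0.80574325,  0.59221091,  0.0080033 ],
       [ 0.4918372 , -0.66152746, -0.56610739],
       [-0.32996057,  0.46007353, -0.82429265]]), 't': array([-0.44371368, -0.12313267,  1.21834172])}
side {'fov_y': 49.39633995441431, 'cx': 255.537875369644, 'cy': 192.33687724227426, 'dist': array([-0.05591278,  0.        ,  0.        ,  0.        ,  0.        ]), 'R': array([[-0.88966255, -0.45661387, -0.00207875],
       [-0.28704628,  0.5628074 , -0.77514661],
       [ 0.35511263, -0.68902221, -0.63177798]]), 't': array([0.4478051 , 0.19681505, 0.96207896])}
```

View pics/scene0.png

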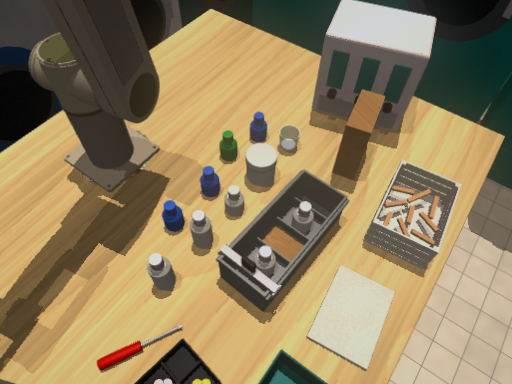

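View pics/side0.png

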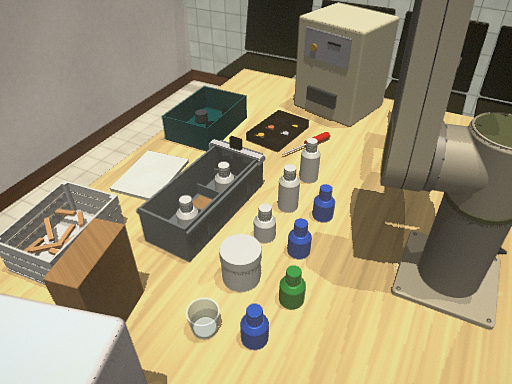

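Scene view: the white bottles are at (160,270), (201,230) and (234,200), and the tub is at (261,165). The blue and green look-alikes are at (173,215), (210,182), (258,126) and (228,146). The bottle at (234,200) (side view (264,222)) is visibly the short one. The empty cell is the middle one, with its card at (283,243). Next I take a close crop to confirm this and get pixels.

Run:
```python
import cv2,numpy as np
a=cv2.imread('pics/scene0.png')[165:310,185:355];b=cv2.imread('pics/side0.png')[130:275,135:330]
a=cv2.resize(a,None,fx=2.3,fy=4/1*0.575,interpolation=cv2.INTER_CUBIC)
b=cv2.resize(b,None,fx=2,fy=2,interpolation=cv2.INTER_CUBIC)
h=max(a.shape[0],b.shape[0]);c=np.zeros((h,a.shape[1]+b.shape[1],3),np.uint8);c[:a.shape[0],:a.shape[1]]=a;c[:b.shape[0],a.shape[1]:]=b
print(c.shape,a.shape);cv2.imwrite('pics/c1.png',c)
```

```text
(334, 781, 3) (334, 391, 3)
```

View pics/c1.png

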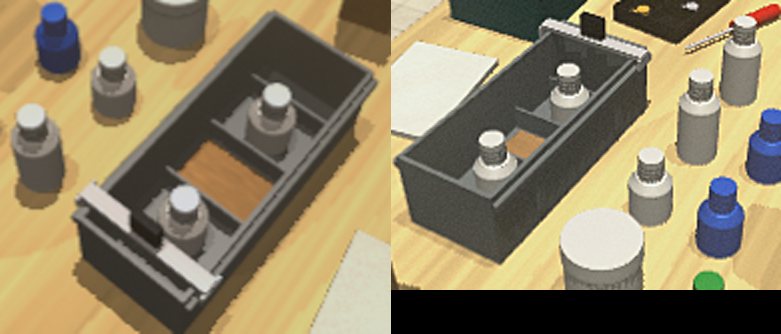

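The crop confirms it: the low bottle's cap is at about scene (234,189) and side (265,208), half the body height of the tall bottles. The card lies between the two filled cells. Next I triangulate.

```bash
cat > h.py <<'E'
import cv2,numpy as np
from rig import *
def ray(m,p):
    f=192/np.tan(np.radians(m['fov_y']/2));K=np.array([[f,0,m['cx']],[0,f,m['cy']],[0,0,1]])
    u=cv2.undistortPoints(np.array([[p]],float),K,m['dist'])[0,0]
    R=np.array(m['R']);d=R.T@np.array([*u,1.]);return -R.T@np.array(m['t']),d/np.linalg.norm(d)
def tri(a,b):
    (c,d),(e,f)=a,b;s=np.linalg.lstsq(np.c_[d,-f],e-c,rcond=None)[0];p=c+s[0]*d;q=e+s[1]*f
    return (p+q)/2,np.linalg.norm(p-q)
def plane(r,z): c,d=r;return c+d*(z-c[2])/d[2]
def blob(im,p,r,fn):
    x,y=map(int,p);w=im[y-r:y+r+1,x-r:x+r+1].astype(int);m=fn(w).astype(np.uint8)
    n,l,s,c=cv2.connectedComponentsWithStats(m,connectivity=4)
    if n<2:return None
    i=1+np.argmax(s[1:,4]);return c[i]+[x-r,y-r],s[i,4]
E
python3 - <<'E'
from h import *
S=cv2.imread('pics/scene0.png');D=cv2.imread('pics/side0.png');ms,md=camera_model('scene'),camera_model('side')
for n,p,q in(('low',(234,189),(265,208)),('A',(305,204),(185,200)),('B',(266,250),(223,165))):
    for th in(195,):
        g=lambda w:w.min(2)>0.85*np.percentile(w.min(2),97)
        a=blob(S,p,9,g);b=blob(D,q,9,g)
        ra,rb=ray(ms,a[0]),ray(md,b[0]);P,e=tri(ra,rb);print(n,a,b,P.round(4),round(e,4),plane(ra,.096).round(4),plane(rb,.096).round(4))
a=blob(S,(250,266),16,lambda w:w.max(2)<45);b=blob(D,(236,142),10,lambda w:w.max(2)<45)
print('fin',a,b,tri(ray(ms,a[0]),ray(md,b[0])))
# orange card
hs=cv2.cvtColor(S,cv2.COLOR_BGR2HSV)
w=blob(hs,(283,243),24,lambda w:(w[...,1]>110)&(w[...,0]<25));print('card',w,plane(ray(ms,w[0]),.006))
# crate rim corners by eye
for p,q in(((185+375/2.3,165+80/2.303),(135+8/2,130+162/2)),((185+275/2.3,165+13/2.303),(135+112/2,130+228/2))): print(tri(ray(ms,p),ray(md,q)),plane(ray(ms,p),.11).round(4))
E
```

```text
low (array([233.36486486, 189.16216216]), np.int32(74)) (array([264.7125, 207.45  ]), np.int32(80)) [0.4406 0.0705 0.095 ] 0.0024 [0.44   0.0695 0.096 ] [0.4411 0.0723 0.096 ]
A (array([304.975, 205.775]), np.int32(80)) (array([184.83333333, 199.06944444]), np.int32(72)) [0.6258 0.1378 0.1007] 0.0038 [0.6232 0.1395 0.096 ] [0.6313 0.1341 0.096 ]
B (array([264.84466019, 250.78640777]), np.int32(103)) (array([223.09803922, 164.60784314]), np.int32(51)) [ 0.616  -0.0303  0.1014] 0.0037 [ 0.6131 -0.029   0.096 ] [ 0.6217 -0.0358  0.096 ]
fin (array([248.3030303 , 265.96969697]), np.int32(66)) (array([235.15384615, 143.38461538]), np.int32(65)) (array([ 0.61487749, -0.0966026 ,  0.13235519]), np.float64(0.0029298855493715527))
card (array([282.79411765, 242.49719888]), np.int32(714)) [0.61600525 0.05777723 0.006     ]
(array([0.70455491, 0.22256465, 0.0969742 ]), np.float64(0.0021017033364785415)) [0.7071 0.214  0.11  ]
(array([0.5494125 , 0.24561207, 0.0789456 ]), np.float64(0.01575156508264009)) [0.5653 0.2278 0.11  ]
```

```bash
python3 -m creep '[[0,0,0,0,0,-1,0.8],[0,0,0,0,0,-1,0.8],[0,0,0,0,0,-1,0.8],[0,0,0,0,0,-1,0.8],[0,0,0,0,0,-1,0.8]]' 25
python3 -m creep '[[0,0,0,0,0,-1,0.8],[0,0,0,0,0,-1,0.8],[0,0,0,0,0,-1,0.8],[0,0,0,0,0,-1,0.8],[0,0,0,0,0,-1,0.8]]'
python3 -m creep '[[0,0,0,0,0,-1,0.8],[0,0,0,0,0,-0.63,0.8],[0.97,0.34,0,0,0,0,0.8],[0.97,0.34,0,0,0,0,0.8],[0.97,0.34,0,0,0,0,0.8]]'
python3 -m creep '[[0.97,0.34,0,0,0,0,0.8],[0.97,0.34,0,0,0,0,0.8],[0.97,0.34,0,0,0,0,0.8],[0.97,0.34,0,0,0,0,0.8],[0.97,0.34,0,0,0,0,0.8]]'
python3 -m creep '[[0.97,0.34,0,0,0,0,0.8],[0.97,0.34,0,0,0,0,0.8],[0.97,0.34,0,0,0,0,0.8],[0.97,0.34,0,0,0,0,0.8],[0.97,0.34,0,0,0,0,0.8]]'
```

```text
t: 0.72
tool_pos: [0.1743, -0.5738, 0.218]
tool_rot: [-179.9, -0.0, 47.1]
contact_force: [-0.4, -0.1, -0.1]
gripper_width: 0.8
grasp_force: 0.0
t: 1.35
tool_pos: [0.1743, -0.5738, 0.218]
tool_rot: [-180.0, -0.1, 77.1]
contact_force: [0.9, -1.2, -1.0]
gripper_width: 0.8
grasp_force: 0.0
t: 1.98
tool_pos: [0.222, -0.4589, 0.218]
tool_rot: [-180.0, -0.1, 86.6]
contact_force: [0.9, -0.1, 0.3]
gripper_width: 0.801
grasp_force: 0.0
t: 2.6
tool_pos: [0.3011, -0.2692, 0.2183]
tool_rot: [-180.0, -0.0, 86.7]
contact_force: [0.7, 0.6, -0.1]
gripper_width: 0.798
grasp_force: 0.0
t: 3.22
tool_pos: [0.3803, -0.0795, 0.2184]
tool_rot: [-180.0, -0.0, 86.7]
contact_force: [1.1, 0.2, 0.1]
gripper_width: 0.797
grasp_force: 0.0
```

```bash
python3 -m creep '[[0.96,0.32,0,0,0,0,0.8],[0.96,0.32,0,0,0,0,0.8],[0.96,0.32,0,0,0,0,0.8],[0.96,0.32,0,0,0,0,0.8],[0,0,0,0,0,0,0.8]]'
python3 - <<'E'
from h import *
print(get_obs()['tool_pos']);m=camera_model('wrist');im=camera('wrist');cv2.imwrite('pics/w1.png',im)
f=192/np.tan(np.radians(m['fov_y']/2));K=np.array([[f,0,m['cx']],[0,f,m['cy']],[0,0,1]])
R=np.array(m['R']);p,_=cv2.projectPoints(np.array([[.4406,.0705,.096],[.621,.054,.005],[.6258,.1378,.101]]),cv2.Rodrigues(R)[0],np.array(m['t']),K,m['dist']);print(p)
np.save('w1.npy',np.array([m],dtype=object),allow_pickle=True)
E
```

```text
t: 3.85
tool_pos: [0.4402, 0.0716, 0.2181]
tool_rot: [-179.9, -0.0, 86.9]
contact_force: [0.5, -0.4, -0.6]
gripper_width: 0.804
grasp_force: 0.0
[0.44016817 0.07163838 0.21808408]
[[[261.11016271 189.2506946 ]]

 [[396.5010707  178.63713881]]

 [[448.97256661 112.54370737]]]
```

View pics/w1.png

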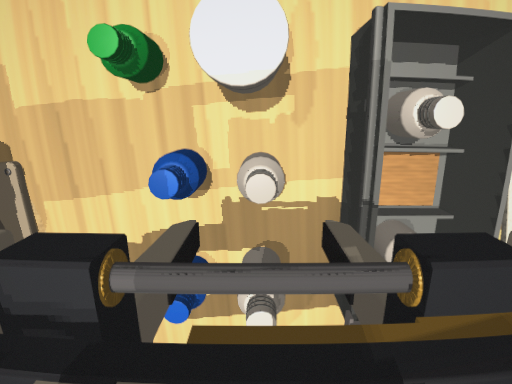

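The wrist view shows the low cap at (260,187) against a predicted (261,189), and the crate bottle's cap at (448,112) as predicted. The blue look-alike (cap at (166,184)) is about 94 mm away, so I narrow the opening and descend.

```bash
python3 -m creep '[[0,0,0.2,0,0,0,0.65],[0,0,0.85,0,0,0,0.65],[0,0,0.95,0,0,0,0.65],[0,0,0.95,0,0,0,0.65],[0,0,0.8,0,0,0,0.65]]' 25
python3 -m creep '[[0,0,0,0,0,0,0.2],[0,0,0,0,0,0,0.1],[0,0,0,0,0,0,0.1],[0,0,0,0,0,0,0.1],[0,0,0,0,0,0,0.1]]' 25
```

```text
t: 4.53
tool_pos: [0.4391, 0.0682, 0.0666]
tool_rot: [-179.9, 0.0, 86.6]
contact_force: [0.1, -0.5, 0.1]
gripper_width: 0.651
grasp_force: 0.0
t: 5.15
tool_pos: [0.4414, 0.0695, 0.0702]
tool_rot: [179.8, -0.0, 86.7]
contact_force: [-0.9, -0.1, 7.2]
gripper_width: 0.337
grasp_force: 24.9
```

```bash
python3 -m creep '[[0,0,-0.5,0,0,0,0.1],[0,0,-0.8,0,0,0,0.1],[0,0,-0.8,0,0,0,0.1],[0,0,-0.8,0,0,0,0.1],[0,0,-0.8,0,0,0,0.1]]'
python3 -m creep '[[0,0.9,0,0,0,0,0.1],[0,0.9,0,0,0,0,0.1],[0,0.9,0,0,0,0,0.1],[-0.07,0.9,0,0,0,0,0.1],[-0.06,0.9,0,0,0,0,0.1]]'
python3 -m creep '[[0,0,0,0,0,0,0.1]]'
python3 - <<'E'
from h import *
print(get_obs()['tool_pos'])
a=camera('scene')[130:300,180:360];b=camera('side')[110:260,130:320];
c=np.hstack([cv2.resize(a,(400,378)),cv2.resize(b,(400,378))]);cv2.imwrite('pics/c2.png',c)
E
```

```text
t: 5.78
tool_pos: [0.4399, 0.0696, 0.2176]
tool_rot: [-180.0, 0.0, 86.7]
contact_force: [0.5, -0.3, -2.8]
gripper_width: 0.338
grasp_force: 24.9
t: 6.4
tool_pos: [0.6205, 0.0539, 0.2162]
tool_rot: [-180.0, 0.0, 86.7]
contact_force: [0.4, -0.1, -1.6]
gripper_width: 0.343
grasp_force: 24.9
t: 6.52
tool_pos: [0.6206, 0.0534, 0.2151]
tool_rot: [-179.9, 0.0, 86.6]
contact_force: [-0.3, 0.7, -3.5]
gripper_width: 0.34
grasp_force: 25.0
[0.62058756 0.05344448 0.21505179]
```

View pics/c2.png

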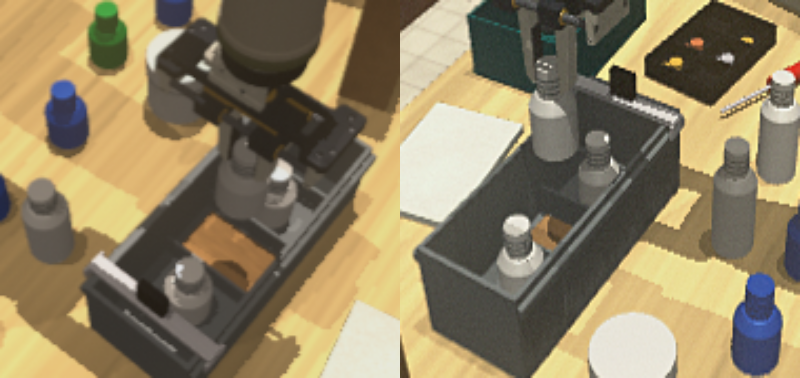

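The bottle hangs upright above the middle cell, with the card at (228,250) in the left panel. I lower it.

```bash
python3 -m creep '[[0,0,0.5,0,0,0,0.1],[0,0,0.8,0,0,0,0.1],[0,0,0.8,0,0,0,0.1],[0,0,0.7,0,0,0,0.1],[0,0,0.4,0,0,0,0.1]]'
python3 -m creep '[[0,0,0.15,0,0,0,0.1],[0,0,0.05,0,0,0,0.1],[0,0,0.05,0,0,0,0.1],[0,0,0.0,0,0,0,0.1]]'
```

```text
t: 7.25
tool_pos: [0.6173, 0.0541, 0.0859]
tool_rot: [-179.8, 0.0, 86.7]
contact_force: [0.7, -0.2, -2.8]
gripper_width: 0.34
grasp_force: 25.0
t: 7.75
tool_pos: [0.6201, 0.0539, 0.0794]
tool_rot: [179.9, -0.0, 86.7]
contact_force: [-0.3, -0.6, -2.4]
gripper_width: 0.339
grasp_force: 25.0
```

```bash
for i in 1; do :; done
python3 -m creep '[[0,0,0.05,0,0,0,0.1],[0,0,0,0,0,0,0.1]]' | grep -E 'pos|contact'
python3 -m creep '[[0,0,0.04,0,0,0,0.1],[0,0,0,0,0,0,0.1]]' | grep -E 'pos|contact'
python3 -m creep '[[0,0,0.03,0,0,0,0.1],[0,0,0,0,0,0,0.1]]' | grep -E 'pos|contact'
```

```text
tool_pos: [0.6196, 0.0539, 0.0766]
contact_force: [-0.2, 0.4, -2.6]
tool_pos: [0.6199, 0.0539, 0.0764]
contact_force: [-4.5, 0.5, 6.5]
tool_pos: [0.62, 0.0539, 0.0763]
contact_force: [-8.4, -0.5, 14.8]
```

```bash
python3 -m creep '[[0,0,-0.04,0,0,0,0.1],[0,0,0,0,0,0,0.36],[0,0,0,0,0,0,0.42],[0,0,0,0,0,0,0.6],[0,0,0,0,0,0,0.6]]'
python3 -m creep '[[0,0,-0.4,0,0,0,0.6],[0,0,-0.9,0,0,0,0.6],[0,0,-0.9,0,0,0,0.6],[0,0,-0.9,0,0,0,0.6],[0,0,-0.5,0,0,0,0.6]]'
python3 - <<'E'
from h import *
S=camera('scene');D=camera('side');cv2.imwrite('pics/scene2.png',S);cv2.imwrite('pics/side2.png',D)
c=np.hstack([cv2.resize(S[130:300,180:360],(400,378)),cv2.resize(D[110:260,130:320],(400,378))]);cv2.imwrite('pics/c3.png',c)
E
```

```text
t: 9.12
tool_pos: [0.6196, 0.0539, 0.0753]
tool_rot: [-180.0, -0.0, 86.7]
contact_force: [0.2, -0.9, 0.8]
gripper_width: 0.573
grasp_force: 0.0
t: 9.75
tool_pos: [0.6207, 0.0539, 0.2233]
tool_rot: [179.7, -0.0, 86.7]
contact_force: [0.2, 0.8, -0.4]
gripper_width: 0.6
grasp_force: 0.0
```

View pics/c3.png

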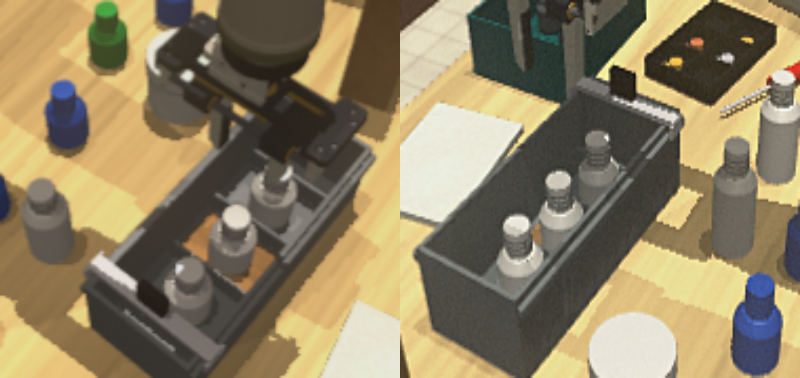

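The bottle is upright in the middle cell, level with its neighbours (right panel: caps at (517,225), (558,182) and (598,140)). Now I move above the bar's fin and look.

```bash
python3 -m creep '[[-0.94,0.01,0,0,0,0,0.65],[-0.94,0.01,0,0,0,0,0.65],[-0.94,0.01,0,0,0,0,0.65],[-0.94,0.01,0,0,0,0,0.65],[0,0,0,0,0,0,0.65]]'
python3 - <<'E'
from h import *
print(get_obs()['tool_pos']);m=camera_model('wrist');im=camera('wrist');cv2.imwrite('pics/w2.png',im)
f=192/np.tan(np.radians(m['fov_y']/2));K=np.array([[f,0,m['cx']],[0,f,m['cy']],[0,0,1]])
p,_=cv2.projectPoints(np.array([[.6135,-.0966,.152],[.6135,-.0966,.118]]),cv2.Rodrigues(np.array(m['R']))[0],np.array(m['t']),K,m['dist']);print(p)
for q in((250,150),(250,200),(300,200)):print(q,plane(ray(m,q),.152))
E
```

```text
t: 10.48
tool_pos: [0.6113, -0.0988, 0.2173]
tool_rot: [-179.8, 0.0, 86.5]
contact_force: [0.4, 0.1, -0.0]
gripper_width: 0.652
grasp_force: 0.0
[ 0.61130033 -0.09878764  0.2173024 ]
[[[263.34755702 200.97452075]]

 [[263.06503384 191.22463519]]]
(250, 150) [ 0.60550018 -0.05454359  0.152     ]
(250, 200) [ 0.60266173 -0.09511063  0.152     ]
(300, 200) [ 0.6434728  -0.09761137  0.152     ]
```

View pics/w2.png

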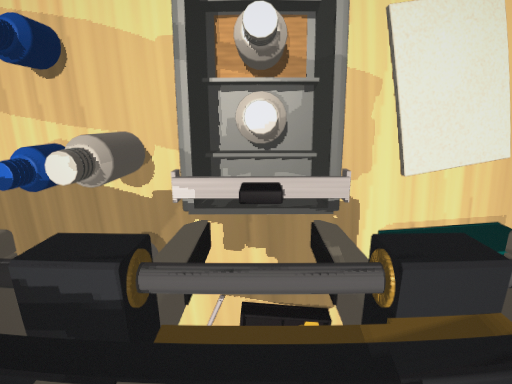

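The fin is at about (261,195), at x≈0.612 and y≈-0.093, within 4 mm of the tool. I descend and pinch it.

```bash
python3 -m creep '[[0.1,0,0.3,0,0,0,0.65],[0,0,0.8,0,0,0,0.65],[0,0,0.8,0,0,0,0.65],[0,0,0.3,0,0,0,0.65],[0,0,0,0,0,0,0.65]]'
python3 -m creep '[[0,0,0,0,0,0,0.4],[0,0,0,0,0,0,0.3],[0,0,0,0,0,0,0.3],[0,0,0,0,0,0,0.3]]' 25
```

```text
t: 11.15
tool_pos: [0.6119, -0.0913, 0.1301]
tool_rot: [-179.9, -0.0, 86.7]
contact_force: [0.3, 0.0, 0.3]
gripper_width: 0.646
grasp_force: 0.0
t: 11.65
tool_pos: [0.6117, -0.0925, 0.1326]
tool_rot: [-179.9, 0.0, 86.7]
contact_force: [-9.3, 0.1, 7.6]
gripper_width: 0.39
grasp_force: 25.0
```

Gripped at 36 mm, which is the fin's width. Sweeping.

```bash
python3 -m creep '[[0.3,0,0,0,0,0,0.3],[0.5,0,0,0,0,0,0.3],[0.5,0,0,0,0,0,0.3],[0.5,0,0,0,0,0,0.3],[0.5,0,0,0,0,0,0.3]]'
python3 -m creep '[[0.5,0,0,0,0,0,0.3],[0.5,0,0,0,0,0,0.3],[0.5,0,0,0,0,0,0.3],[0.5,0,0,0,0,0,0.3],[0.5,0,0,0,0,0,0.3]]'
python3 -m creep '[[0.5,0,0,0,0,0,0.3],[0.5,0,0,0,0,0,0.3],[0.3,0,0,0,0,0,0.3],[0.2,0,0,0,0,0,0.3],[0,0,0,0,0,0,0.3]]'
```

```text
t: 12.28
tool_pos: [0.617, -0.0005, 0.1326]
tool_rot: [-179.9, 0.0, 86.6]
contact_force: [-7.7, -2.2, 8.5]
gripper_width: 0.387
grasp_force: 25.0
t: 12.9
tool_pos: [0.6228, 0.0996, 0.1326]
tool_rot: [-179.9, 0.0, 86.7]
contact_force: [-8.3, -1.7, 7.5]
gripper_width: 0.388
grasp_force: 25.0
t: 13.52
tool_pos: [0.6264, 0.1604, 0.1326]
tool_rot: [-179.9, -0.0, 86.7]
contact_force: [-9.1, 1.6, 7.1]
gripper_width: 0.384
grasp_force: 25.0
```

```bash
python3 -m creep '[[0.3,0,0,0,0,0,0.3],[0.3,0,0,0,0,0,0.3],[0.1,0,0,0,0,0,0.3],[0,0,0,0,0,0,0.3]]'|grep -E 'pos|contact'
python3 -m creep '[[0.1,0,0,0,0,0,0.3],[0,0,0,0,0,0,0.3]]'|grep -E 'pos|contact'
python3 -m creep '[[0.08,0,0,0,0,0,0.3],[0,0,0,0,0,0,0.3]]'|grep -E 'pos|contact'
```

```text
tool_pos: [0.628, 0.1882, 0.1326]
contact_force: [-8.0, 1.0, 6.7]
tool_pos: [0.6282, 0.1917, 0.1326]
contact_force: [-8.1, 0.6, 7.1]
tool_pos: [0.6284, 0.1948, 0.1326]
contact_force: [-8.0, 0.7, 6.9]
```

```bash
python3 -m creep '[[0.06,0,0,0,0,0,0.3],[0,0,0,0,0,0,0.3]]'|grep -E 'pos|contact'
python3 -m creep '[[0.06,0,0,0,0,0,0.3],[0,0,0,0,0,0,0.3]]'|grep -E 'pos|contact'
python3 -m creep '[[0.06,0,0,0,0,0,0.3],[0,0,0,0,0,0,0.3]]'|grep -E 'pos|contact'
```

```text
tool_pos: [0.6285, 0.1971, 0.1326]
contact_force: [-9.5, 0.6, 6.9]
tool_pos: [0.6286, 0.1995, 0.1326]
contact_force: [-9.0, 1.0, 7.1]
tool_pos: [0.6288, 0.2019, 0.1326]
contact_force: [-7.7, 0.2, 7.2]
```

The tool has moved 0.295 m, so the bar should be past 0.281. I release, lift and verify.

```bash
python3 -m creep '[[0,0,0,0,0,0,0.5],[0,0,0,0,0,0,0.65],[0,0,0,0,0,0,0.65],[0,0,-0.5,0,0,0,0.65],[0,0,-0.8,0,0,0,0.65]]'
python3 -m creep '[[0,0,-0.8,0,0,0,0.65],[0,0,-0.8,0,0,0,0.65],[-0.5,0,0,0,0,0,0.65],[0,0,0,0,0,0,0.65]]'
python3 - <<'E'
from h import *
S=camera('side');D=camera('wrist')
c=np.hstack([cv2.resize(S[110:260,130:320],(400,378)),cv2.resize(D,(400,378))]);cv2.imwrite('pics/c4.png',c)
E
```

```text
t: 15.9
tool_pos: [0.6291, 0.2013, 0.1838]
tool_rot: [-179.9, 0.0, 86.7]
contact_force: [-0.0, -0.5, -0.1]
gripper_width: 0.65
grasp_force: 0.0
t: 16.4
tool_pos: [0.6287, 0.18, 0.2477]
tool_rot: [180.0, 0.0, 86.6]
contact_force: [0.7, 0.2, -0.6]
gripper_width: 0.649
grasp_force: 0.0
```

View pics/c4.png

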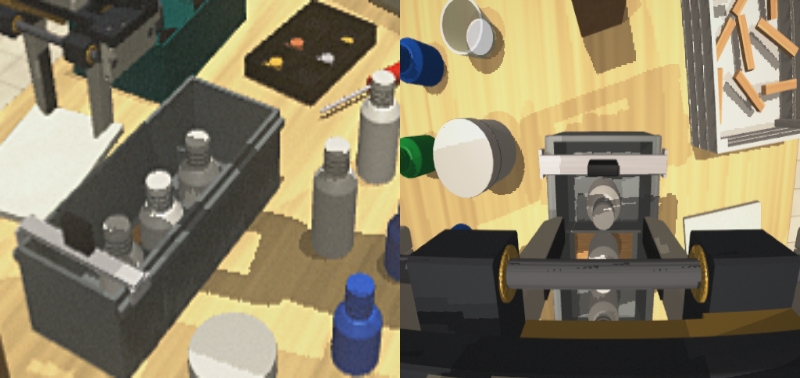

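The bar lies at the left end and all three bottles stand upright below the rim. The tool is clear.

```bash
python3 -c "
from rig import sign_off;print(sign_off())"
```

```text
the job is handed in; nothing more can be done
None
```

The low bottle stands upright and released in the middle cell, the gauge bar was swept about 0.295 m to the far end, nothing is touching the robot, and the job is handed in; no verdict was returned.

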